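Bed a loaded inlay tray in its drying bay

ROBOT

A 6-joint arm with a two-finger parallel gripper is mounted at the origin on the work surface. World frame = base frame: x ahead of the robot, y to its left, z up, the work surface at z = 0. Lengths are in mm, angles in degrees, forces in N, time in s.
With the tool pointing down it reaches from about 350 to 850 mm from the base axis. Payload 8.1 kg.
Tool frame: the origin (TCP) lies on the centre line of the jaws, within the pads' length; the fingertips stand 19 mm ahead of it and the grasp point (between the pads) is the TCP (r.tip_reach is the z of the fingertips in the tool frame, in mm); z points along the fingers, y is the line along which they close (so a half turn about z gives the same grasp; the last joint's range is limited). The gripper opens to 85 mm and grips with 20 to 120 N. Pads are 22 mm wide; open, the fingers measure 114 mm over their backs; the gripper's body (76 mm by 85 mm) begins 54 mm behind the grasp point. The pads swing forward as they close: fully open they stand 13 mm farther back than shut.
Start: joints at [67.357, 7.471, 85.268, -0, 87.261, -4.893], TCP at [182.899, 571.448, 250.292] pointing down, gripper open.
Joint ranges: [-169.43, 169.43], [-51.17, 129.36], [1.28, 143.12], [-76.62, 256.62], [0, 156.53], [-152.29, 152.29]. Speed limits (degrees/s): [136.94, 136.94, 159.86, 180, 180, 180].

INTERFACE

Orientations are given as [roll, pitch, yaw] about the fixed x, y, z axes, in that order (R = Rz(yaw) Ry(pitch) Rx(roll)).
In Python, from bench import r gives the robot as it stands. The module is installed in compiled form; this text tells all that it offers.
- The arm moves only by the shell command python3 -m handwheel 'ROWS' [FORCE]. ROWS is JSON, a list of rows, each a list of 7 numbers: the shift along the tool's x, y, z in m, then the turn, a rotation vector about the tool's x, y, z in degrees, then the finger opening in m, from 0 to 0.0854. In form: [[tx, ty, tz, ax, ay, az, claw], ...]. A call has 1 to 8 rows; each row shifts and turns the commanded pose from where the row before left it, along the tool's axes as they then stand; what a row does not reach is not made up. A row lasts 1/12 s, in which the tool goes at most 41.7 mm and 7.16 degrees, less where a joint would pass 70% of its speed; a pose out of reach is approached as far as the arm can. A call with a gripper value outside its range is refused whole. The fingers move at their own pace and stop on an object; FORCE is the grip in N (left out, the last holds). Time passes only in rows, so rows that do not move let the fingers close. It gives the time, the measured TCP pose, the force, the opening and the grip force at its end, in the units of the state.
- r.sense(): the state, without advancing time (a new reading comes with each control period).
- r.snapshot(name): name is "scene" or "top" or "wrist"; returns (picture, depth): 480x640x3 uint8, blue, green, red; 480x640 float32, mm along the optical axis (not along the pixel's ray), 0 where there is no reading.
- r.calibration(name): a dict with "vfov" (degrees; the focal length in pixels is half the picture's height over the tangent of half this angle, whatever the lens; pixels are square), "cx", "cy" (the principal point, pixels), "rvec" (rotation vector, rad) and "tvec" (3), from world to camera coordinates, as OpenCV has them; the wrist camera has in their place "tool_from_camera" (4x4, takes a point from camera to tool coordinates, whose origin is the TCP and whose axes are the flange's). Camera axes: x right, y down, z forward; pixel columns grow to the right and rows downward; lengths in mm; the calibration is good to about 2 mm. A picture is of the moment at which its call begins: read the wrist's pose just before it. calibration takes no time and is no camera call.
- r.hand_in(): hands the job in; it is judged then, once.
The state is a dict: "time": time; "joint_pos": joint angles; "qd": joint speeds; "joint_efforts": joint torques, N m; "tool_pos": TCP position; "tcp_rot": TCP orientation; "ft_force": force on the tool from outside, world axes, zero at the start; "wrist_torque": the same for the moment, N m; "finger_gap": finger opening in mm; "grip_force": force on a finger pad.
Only numpy, scipy, OpenCV 4.12 (cv2) and the standard library are available. Lean on these libraries where they do the work, as an engineer would, in place of code of your own. Each camera call takes 0.05 s, during which the arm holds its last target. There are 200 camera calls.

TASK

Take the loaded inlay tray by its red grip board and slide it over the lip into the empty drying bay. Press it gently back against the yellow sprung plate and set its near edge down behind the metal lip, so that the spring holds it there lying flat on the runners, then let go. Keep the pieces upright on the tray and leave the other things on the bench where they are.

Things in the scene. Friction and masses are not known exactly. Their poses are not given: they have to be found in the camera images.
- tray: The loose wooden carrying tray, 190 long (its x) by 130 wide (its y), 14 mm high at its rim (floor 6 mm thick; walls 6 mm thick, 8 mm above the floor). About 0.3 kg, 0.55 kg loaded. Origin: centre of its underside, z up. A red grip board stands across its middle. It enters the bay +x end first.
- tray_handle (a point): Centre of the top edge of the red grip board, 75 mm above the tray's underside, over the tray's origin. The board is 12 mm thick along the tray's x and 70 mm wide along its y: pinch it from above, fingers closing along the tray's x. About 25 mm are free on each side of the board before the load begins.
- tray_front (a point): Middle of the lower edge of the tray's near (-x) end, 95 mm from its origin: the edge that ends up behind the lip.
- octbox: Load on the tray's +x half: loose octagonal inlaid dark wood box with a brass band, 42 mm across, 34 mm tall. Origin: centre of its underside.
- jar: Load on the tray's +x half: loose white jar with a brass cap, 38 mm diameter, 52 mm tall. Origin: centre of its underside.
- tilestack: Load on the tray's -x half: loose block of four bonded inlay tiles, 36 by 36 mm, 24 mm tall. Origin: centre of its underside.
- bay: The EMPTY plywood bay, fixed to the bench, 272 long, 160 wide, 68 mm high; its full twin stands beside it, either way round. Origin: on the bench, 3 mm short of its middle; its x points from its mouth into the bay, z up. Cheeks 136 mm apart inside. Runner tops 30 mm, undersides of the strips over them 60 mm and strip tops 68 mm above the bench; 116 mm open between the strips.
- fullbay: The FULL twin bay, same make, with a tray fixed in it, fixed to the bench. Origin and x as for the empty bay.
- glue: Bystander: white glue bottle, 54 mm diameter, 150 mm tall. Origin: centre of its underside.
- bowl: Bystander: white bowl, 110 mm diameter, 45 mm high. Origin: centre of its underside.
- mallet: Bystander: hammer lying on the bench. Origin near its middle, on the bench.
- chisel: Bystander: slim hand tool lying on the bench. Origin near its middle, on the bench.
- pot: Bystander: black octagonal pot, 60 mm across, 35 mm high. Origin: centre of its underside.
- bay_mouth (a point): Middle of the front of the bay's cheeks, 38 mm above the bench, at bay x = -0.133 (short flares widen the mouth, out to -0.163). Across the mouth stands a 10 mm thick aluminium lip, its top 38 mm above the bench: the tray must enter with its underside above 38 mm and its rim below the strips' 60 mm, then go down behind the lip onto the runners.
- bay_home (a point): Where the tray's origin lies when home, at the middle setting: bay x = -0.010, z = 0.030. Lip and yellow sprung plate sit on one stiff carriage, set anywhere from 18 mm nearer the mouth to 18 mm deeper: not reported, feel for it. Lip to plate: 182 mm free, 195 mm with the plate pushed 13 mm to its solid stop (3 N rising to 8 N), so the 190 mm tray fits only near that stop.
Mind the look-alikes: they are no part of the job. What is shaped like the tray but green is not meant. Leave any blue look-alike of the octbox alone.

How it is judged (in metres and radians):
At the end, for the whole second after the job is handed in: Tray flat (0.03 rad) on the empty bay's runners, near edge down behind the lip (25 to 33.5 mm up), origin at bay x -32 to 16 mm and y within 7 mm, tray at rest; all three pieces upright (0.15 rad) on the tray's floor inside its rim (z of tray_front in the frame of bay between 0.025 and 0.0335 m and x of tray in the frame of bay between -0.032 and 0.016 m and y of tray in the frame of bay between -0.007 and 0.007 m and angle between tray's own z axis and vertical below 0.03 rad and linear speed of tray below 0.02 m/s and angle between each of octbox, jar, tilestack's own z axis and vertical below 0.15 rad and z of octbox in the frame of tray between 0 and 0.012 m and x of octbox in the frame of tray between -0.09 and 0.09 m and y of octbox in the frame of tray between -0.06 and 0.06 m and z of jar in the frame of tray between 0 and 0.012 m and x of jar in the frame of tray between -0.09 and 0.09 m and y of jar in the frame of tray between -0.06 and 0.06 m and z of tilestack in the frame of tray between 0 and 0.012 m and x of tilestack in the frame of tray between -0.09 and 0.09 m and y of tilestack in the frame of tray between -0.06 and 0.06 m); the robot touches nothing.
It fails at once if the tray is rammed against the bay: more than 50 N (contact force between tray and bay above 50 N).
It fails at once if a piece of the load tips over (more than 0.6 rad) (angle between any of octbox, jar, tilestack's own z axis and vertical above 0.6 rad).
It fails at once if a bystander is displaced by more than 30 mm (distance of any of glue, bowl, mallet, chisel, pot from where it was at the start of the episode above 0.03 m).
It also fails if it takes over 58 s, if anything falls off the work surface, if the arm or the gripper's body presses on something with over 40 N, if the wrist force passes 120 N, or if a joint passes its speed limit or range.

## Working session

There is one attempt and no reset: what is moved stays moved. The work goes in short steps, Python scripts to look and compute and a shell command to move; the robot and the scene stay as the last step left them, time stands still between calls to the robot, and variables do not carry over. Pictures are saved under pics/ and viewed, at most 10 in all, crops included, and the job is handed in when it is done.

```bash
mkdir -p pics
cat > h.py <<'E'
import numpy as np, cv2
from bench import r
def cam(n):
    c=r.calibration(n); f=240/np.tan(np.radians(c["vfov"])/2)
    return c,f
def w2c(n):
    c,f=cam(n); R=cv2.Rodrigues(np.array(c["rvec"],float))[0]; return R,np.array(c["tvec"],float).ravel()
def pt(n,u,v,d):
    c,f=cam(n); p=np.array([(u-c["cx"])/f*d,(v-c["cy"])/f*d,d]); R,t=w2c(n); return R.T@(p-t)
def atz(n,u,v,z):
    c,f=cam(n); R,t=w2c(n); o=-R.T@t; d=R.T@np.array([(u-c["cx"])/f,(v-c["cy"])/f,1]); return o+d*(z-o[2])/d[2]
def cloud(n,D):
    c,f=cam(n); v,u=np.mgrid[:480,:640]; P=np.stack([(u-c["cx"])/f*D,(v-c["cy"])/f*D,D],-1); R,t=w2c(n); return (P-t)@R
E
python3 - <<'E'
from h import *
for n in("top","scene"):
    p,d=r.snapshot(n); cv2.imwrite(f"pics/{n}.png",p); np.save(f"{n}_d.npy",d)
    print(n,r.calibration(n),(d>0).mean())
print(r.sense())
E
```

```text
top {'vfov': 49.88147587299653, 'cx': 314.4671836421487, 'cy': 238.49100057570232, 'rvec': array([ 2.19991403, -2.14241711,  0.08929019]), 'tvec': array([ -25.49123313,  489.40938955, 1369.3479504 ])} 0.9957584635416666
scene {'vfov': 51.968832994060094, 'cx': 316.4129208381402, 'cy': 234.46735467513886, 'rvec': array([ 0.90504998,  2.61213434, -0.97363804]), 'tvec': array([ 399.70242723, -172.39554394, 1438.00680112])} 0.996064453125
{'time': 0.1, 'joint_pos': array([ 6.73569618e+01,  7.51124656e+00,  8.53237902e+01,  2.08526792e-04,
        8.72617169e+01, -4.89134248e+00]), 'qd': array([-0.02668388, -0.10306282, -0.19983184,  0.00701447,  0.05925517,
        0.03737176]), 'joint_efforts': array([ 1.20103516e-03, -5.70958328e+01, -5.01938331e+01, -1.29084228e-04,
        8.22515110e-03,  7.30035117e-05]), 'tool_pos': array([182.71480638, 571.01064814, 249.33725952]), 'tcp_rot': array([-1.79903616e+02, -8.45734331e-03,  1.62248287e+02]), 'ft_force': array([ 0.18915816, -0.81007447, -0.15432699]), 'wrist_torque': array([ 0.03331632, -0.01013806,  0.00494753]), 'grip_force': 0.0, 'finger_gap': 85.27197111903317}
```

View pics/top.png

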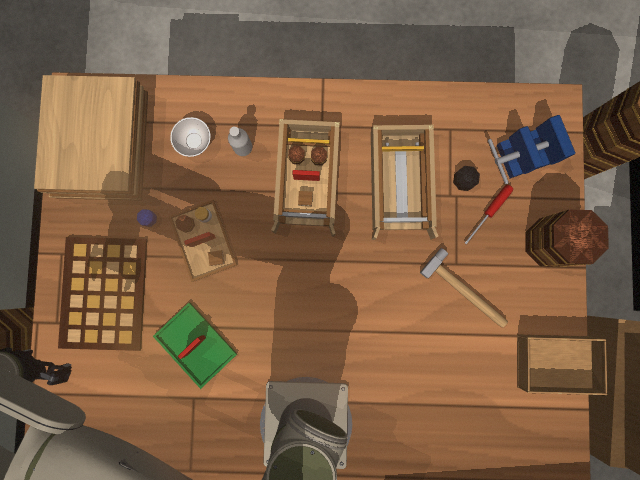

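View pics/scene.png

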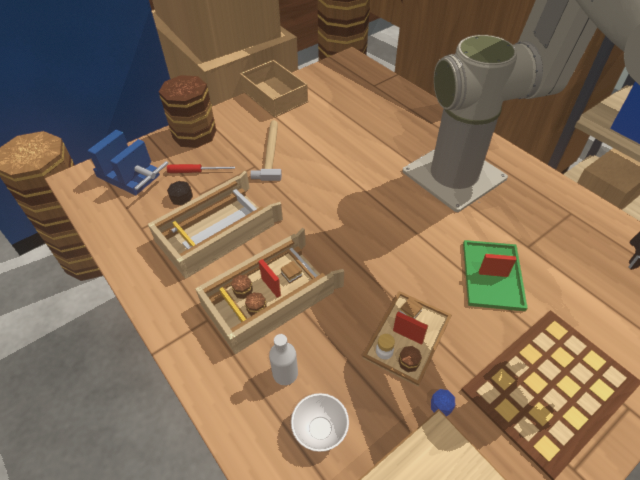

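Top view: the wooden tray with its red board is at (202,240), with the jar at (202,213), octbox at (185,222) and tiles at (217,258). The green look-alike is at (196,345) and the blue octbox look-alike at (147,217). The full bay is at (307,172), with a tray and red board inside. The empty bay is at (404,178), mouth towards the robot, lip at (405,219), yellow plate at (403,149). The tray meant is the wooden one at (202,240), because it is loose and loaded. I'll confirm in an enlarged crop.

Run:
```python
from h import *
p=cv2.imread("pics/top.png")
a=cv2.resize(p[195:285,160:245],(400,424),interpolation=cv2.INTER_CUBIC) # x4.706
b=cv2.resize(p[115:243,365:445],(375,600),interpolation=cv2.INTER_CUBIC) # x4.6875
o=np.zeros((600,775,3),np.uint8); o[:424,:400]=a; o[:,400:]=b; cv2.imwrite("pics/crop.png",o)
hs=cv2.cvtColor(p,cv2.COLOR_BGR2HSV)
for n in("top","scene"):
    q=cv2.imread(f"pics/{n}.png"); hs=cv2.cvtColor(q,cv2.COLOR_BGR2HSV); P=cloud(n,np.load(f"{n}_d.npy"))
    red=((hs[...,0]<8)|(hs[...,0]>172))&(hs[...,1]>150)&(hs[...,2]>70)
    k,L,S,C=cv2.connectedComponentsWithStats(red.astype(np.uint8))
    for i in range(1,k):
        if S[i,4]<40: continue
        Q=P[L==i]; print(n,"red",C[i].round(),S[i,4],np.median(Q,0).round(1),Q[:,2].max().round(1))
        T=Q[Q[:,2]>np.percentile(Q[:,2],70)-3]
        if 60<Q[:,2].max()<110:
            xy=np.float32(Q[Q[:,2]>64][:,:2])
            if len(xy)>5: print("   top rect",cv2.minAreaRect(xy), np.median(Q[Q[:,2]>64],0))
    # empty bay: strip tops
    m=(P[...,2]>62)&(P[...,2]<74)&(P[...,0]>400)&(P[...,0]<800)&(P[...,1]<-60)&(P[...,1]>-330)
    k,L,S,C=cv2.connectedComponentsWithStats(m.astype(np.uint8))
    for i in range(1,k):
        if S[i,4]>60: print(n,"z68",C[i].round(),S[i,4],cv2.minAreaRect(np.float32(P[L==i][:,:2])),np.median(P[L==i][:,2]))
    print(n,"bench z",np.median(P[(abs(P[...,2])<15)&(P[...,0]>300)&(P[...,0]<700)][:,2]))
```

```text
top red [306. 175.] 256 [647.4  13.1  99.4] 1407.7
top red [499. 200.] 349 [ 606.3 -507.8   23.1] 1407.7
top red [198. 237.] 65 [481.1 287.   74. ] 79.0
   top rect ((478.4865417480469, 292.50469970703125), (10.648727416992188, 65.55196380615234), 22.75404167175293) [481.11225002 287.00216931  73.96660579]
top red [191. 347.] 161 [198.8 295.9  73.3] 1407.7
top z68 [336. 157.] 208 ((692.511474609375, -62.76116943359375), (9.036395072937012, 215.00733947753906), 88.4404525756836) 67.40161240739727
top z68 [405. 171.] 1929 ((645.9923095703125, -244.98719787597656), (300.8597106933594, 161.15428161621094), 2.0309720039367676) 67.63608171007748
top bench z 0.4056760029162031
scene red [183. 168.] 290 [ 609.9 -504.9   21.7] 31.9
scene red [497. 264.] 586 [202.  304.2  52.3] 986.9
scene red [269. 277.] 383 [657.1  23.5  89.7] 986.9
scene red [409. 327.] 628 [482.5 296.8  53. ] 986.9
scene z68 [206. 221.] 1963 ((644.9163818359375, -243.01902770996094), (301.6986083984375, 166.77804565429688), 1.5736907720565796) 68.32290791747452
scene z68 [230. 270.] 210 ((691.2080078125, -64.8650131225586), (9.566905975341797, 214.72398376464844), 89.98124694824219) 68.3306093079076
scene bench z 1.5880824539723901
```

View pics/crop.png

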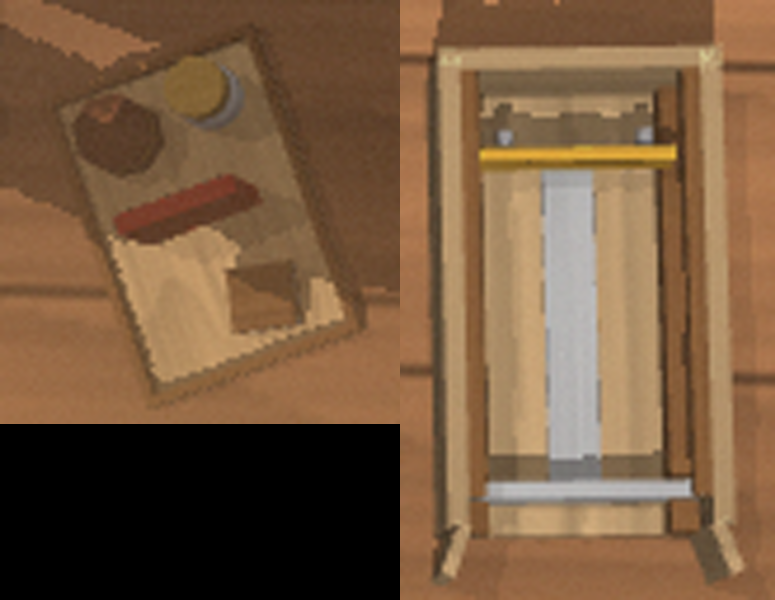

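The crop confirms it: a wooden tray with dark box and jar at its upper (+x) end and the tile block at the lower end. Board top edge runs (116,216)–(235,176) and tray rim corners are near (57,105), (255,28), (362,325), (155,405). In the bay crop the lip is at y≈490 and the yellow plate at y≈155.

Run:
```python
from h import *
P=cloud("top",np.load("top_d.npy")); S=cloud("scene",np.load("scene_d.npy"))
C=[(57,105),(255,28),(362,322),(155,388)]
W=np.array([atz("top",160+(x-.5)/4.706-.0,195+(y-.5)/4.711,14) for x,y in C])[:,:2]; print("corners",W.round(1),W.mean(0), [np.linalg.norm(W[i]-W[(i+1)%4]).round(1) for i in range(4)])
for a,b in((0,3),(1,2)): e=W[a]-W[b]; print("yaw",np.degrees(np.arctan2(e[1],e[0])))
for a,b in((0,1),(3,2)): e=W[a]-W[b]; print("yaw w",np.degrees(np.arctan2(e[1],e[0]))-90)
for n,Q in(("top",P),("scene",S)):
    m=(abs(Q[...,0]-480)<60)&(abs(Q[...,1]-292)<60)&(Q[...,2]>68)&(Q[...,2]<84); q=np.float32(Q[m]); print(n,"board",cv2.minAreaRect(q[:,:2]),len(q),q[:,2].mean())
    # bay fit
    m=(Q[...,2]>60)&(Q[...,2]<75)&(Q[...,0]>400)&(Q[...,0]<830)&(abs(Q[...,1]+245)<120); q=Q[m]
    e=[]
    for lo in np.arange(540,780,8):
        s=q[(q[:,0]>=lo)&(q[:,0]<lo+8)]
        if len(s)>3: e.append((lo+4,s[:,1].min(),s[:,1].max()))
    e=np.array(e); f1=np.polyfit(e[:,0],e[:,1],1); f2=np.polyfit(e[:,0],e[:,2],1)
    print(n,"cheek slopes deg",np.degrees([f1[0],f2[0]]),"y at 645",np.polyval(f1,645),np.polyval(f2,645),"x range",q[:,0].min(),q[:,0].max())
    back=q[abs(q[:,1]+240)<50]; print("back wall x",np.percentile(back[:,0],[2,50,98]))
q=P[(P[...,2]>33)&(P[...,2]<43)&(abs(P[...,0]-545)<45)&(abs(P[...,1]+245)<50)]; print("lip",np.percentile(q[:,0],[5,50,95]),len(q),q[:,1].mean())
p=cv2.imread("pics/top.png"); hs=cv2.cvtColor(p,cv2.COLOR_BGR2HSV); y=(hs[...,0]>18)&(hs[...,0]<32)&(hs[...,1]>180); y[:,:370]=0;y[:,440:]=0;y[200:]=0
print("plate",np.percentile(P[y],[5,50,95],axis=0).round(0).tolist(),y.sum())
```

```text
corners [[538.8 377.5]
 [586.8 264.6]
 [418.  195.6]
 [377.1 312.8]] [480.16380984 287.62044993] [np.float64(122.6), np.float64(182.4), np.float64(124.2), np.float64(174.2)]
yaw 21.81203861225561
yaw 22.25966770256438
yaw w 23.025252816338067
yaw w 19.236849019460806Traceback (most recent call last):
  File "<stdin>", line 8, in <module>
cv2.error: OpenCV(4.12.0) /io/opencv/modules/imgproc/src/convhull.cpp:143: error: (-215:Assertion failed) total >= 0 && (depth == CV_32F || depth == CV_32S) in function 'convexHull'
```

```bash
python3 -m handwheel '[[-0.0307,-0.0148,0,0,0,0,0.085],[-0.0307,-0.0148,0,0,0,0,0.085],[-0.0307,-0.0148,0,0,0,0,0.085],[-0.0307,-0.0148,0,0,0,0,0.085],[-0.0307,-0.0148,0,0,0,0,0.085],[-0.0307,-0.0148,0,0,0,0,0.085],[-0.0307,-0.0148,0,0,0,0,0.085],[-0.0307,-0.0148,0,0,0,0,0.085]]'
python3 -m handwheel '[[-0.0307,-0.0148,0,0,0,0,0.085],[-0.0307,-0.0148,0,0,0,0,0.085],[-0.0307,-0.0148,0,0,0,0,0.085],[-0.0307,-0.0148,0,0,0,0,0.085]]'
python3 -m handwheel '[[0,0,0,0,0,7,0.026],[0,0,0,0,0,7,0.026],[0,0,0,0,0,7,0.026],[0,0,0,0,0,7,0.026],[0,0,0,0,0,7,0.026],[0,0,0,0,0,7,0.026],[0,0,0,0,0,7,0.026],[0,0,0,0,0,0,0.026]]'
python3 - <<'E'
from h import *
P=cloud("top",np.load("top_d.npy")); S=cloud("scene",np.load("scene_d.npy"))
for n,Q in(("top",P),("scene",S)):
    m=(abs(Q[...,0]-480)<60)&(abs(Q[...,1]-292)<60)&(Q[...,2]>68)&(Q[...,2]<84); q=np.ascontiguousarray(Q[m],np.float32); print(n,"board",cv2.minAreaRect(q[:,:2].copy()),len(q),q[:,2].mean())
    m=(Q[...,2]>60)&(Q[...,2]<75)&(Q[...,0]>400)&(Q[...,0]<830)&(abs(Q[...,1]+245)<120); q=Q[m]
    e=[]
    for lo in np.arange(540,780,8):
        s=q[(q[:,0]>=lo)&(q[:,0]<lo+8)]
        if len(s)>3: e.append((lo+4,s[:,1].min(),s[:,1].max()))
    e=np.array(e); f1=np.polyfit(e[:,0],e[:,1],1); f2=np.polyfit(e[:,0],e[:,2],1)
    print(n,"cheek slopes deg",np.degrees([f1[0],f2[0]]),"y at 645",np.polyval(f1,645),np.polyval(f2,645),"x range",q[:,0].min(),q[:,0].max())
    back=q[abs(q[:,1]+240)<50]; print("back wall x",np.percentile(back[:,0],[2,50,98]))
q=P[(P[...,2]>33)&(P[...,2]<43)&(abs(P[...,0]-545)<45)&(abs(P[...,1]+245)<50)]; print("lip",np.percentile(q[:,0],[5,50,95]),len(q),q[:,1].mean())
p=cv2.imread("pics/top.png"); hs=cv2.cvtColor(p,cv2.COLOR_BGR2HSV); y=(hs[...,0]>18)&(hs[...,0]<32)&(hs[...,1]>180); y[:,:370]=0;y[:,440:]=0;y[200:]=0
print("plate",np.percentile(P[y],[5,50,95],axis=0).round(0).tolist(),y.sum())
s=r.sense(); print(s["time"],s["tool_pos"],s["tcp_rot"],s["finger_gap"])
w,d=r.snapshot("wrist"); cv2.imwrite("pics/w1.png",w); np.save("w1.npy",d); np.savez("w1p.npz",p=s["tool_pos"],o=s["tcp_rot"])
print(r.calibration("wrist"))
E
```

```text
time: 0.77
tool_pos: [381.4, 382.3, 249.9]
tcp_rot: [-180.0, -0.0, 162.3]
ft_force: [-0.2, 1.0, 0.6]
finger_gap: 85.2
grip_force: 0.0
time: 1.1
tool_pos: [480.4, 288.5, 249.9]
tcp_rot: [-180.0, -0.0, 162.2]
ft_force: [1.2, 0.8, -0.9]
finger_gap: 84.9
grip_force: 0.0
time: 1.77
tool_pos: [479.4, 289.8, 249.7]
tcp_rot: [-179.9, 0.0, 112.9]
ft_force: [-0.8, 0.3, -0.8]
finger_gap: 25.8
grip_force: 0.0
top board ((478.32177734375, 292.97216796875), (12.51973819732666, 70.33794403076172), 21.40328025817871) 131 73.602844
top cheek slopes deg [2.00765326 2.19887106] y at 645 -324.32865029992195 -165.27698601255133 x range 493.66570931377873 798.222291772654
back wall x [775.50549001 788.70142823 795.69586163]
scene board ((479.37823486328125, 294.95343017578125), (14.649053573608398, 69.5504379272461), 21.871122360229492) 220 74.43277
scene cheek slopes deg [1.51265111 2.20262398] y at 645 -323.9411942952144 -162.0679873378054 x range 492.0405397007183 797.7905871908542
back wall x [781.95818122 789.57442219 796.29111257]
lip [541.04030696 546.27689139 551.62543841] 134 -244.74860093027073
plate [[732.0, -292.0, 40.0], [736.0, -241.0, 53.0], [740.0, -192.0, 59.0]] 139
1.7667 [479.37810397 289.83482818 249.74894759] [-1.79943182e+02  2.19662924e-03  1.12904176e+02] 25.772980804948357
{'vfov': 62.13482802522837, 'cx': 315.3174694311756, 'cy': 247.6996104806533, 'tool_from_camera': array([[-1.12361796e-03, -9.65883002e-01, -2.58976379e-01,
         6.41594582e+01],
       [ 9.99999359e-01, -1.04925247e-03, -4.25375129e-04,
        -1.45010012e+00],
       [ 1.39131001e-04, -2.58976691e-01,  9.65883561e-01,
        -1.24417409e+02],
       [ 0.00000000e+00,  0.00000000e+00,  0.00000000e+00,
         1.00000000e+00]])}
```

View pics/w1.png

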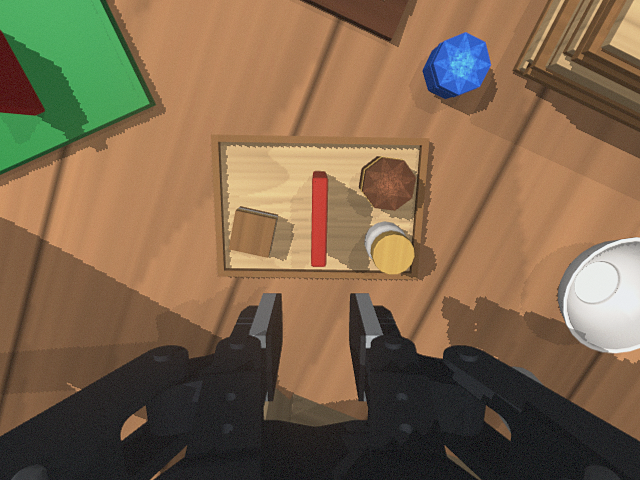

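The wrist view shows the tray: board top at columns 312–327, rows 172–266. The tiles are at (255,231), octbox (388,183) and jar (392,252), all clear of the board's sides. Next I'll compute its pose in the wrist frame.

```bash
cat >> h.py <<'E'
from scipy.spatial.transform import Rotation as Ro
def wcloud(d,p,o):
    c,f=cam("wrist"); v,u=np.mgrid[:480,:640]; P=np.stack([(u-c["cx"])/f*d,(v-c["cy"])/f*d,d],-1)
    T=np.array(c["tool_from_camera"]); P=P@T[:3,:3].T+T[:3,3]; return P@Ro.from_euler("xyz",o,degrees=True).as_matrix().T+p
E
python3 - <<'E'
from h import *
z=np.load("w1p.npz"); d=np.load("w1.npy"); Q=wcloud(d,z["p"],z["o"]); w=cv2.imread("pics/w1.png")
hs=cv2.cvtColor(w,cv2.COLOR_BGR2HSV); red=((hs[...,0]<8)|(hs[...,0]>172))&(hs[...,1]>180); red[:,:200]=0; red[:,360:]=0
q=np.float32(Q[red&(Q[...,2]>65)&(Q[...,2]<85)]); print("z",np.median(q[:,2]),cv2.minAreaRect(q[:,:2].copy()),len(q))
m=(Q[...,2]>9)&(Q[...,2]<20); m[:130]=0;m[285:]=0;m[:,:205]=0;m[:,435:]=0
# rim corners by eye: 
q=np.float32(Q[m]); print("rim",np.median(q[:,2]),cv2.minAreaRect(q[:,:2].copy()),len(q))
print("bench",np.median(Q[300:330,100:200,2]))
R=Ro.from_euler("xyz",z["o"],degrees=True).as_matrix()
for nme,(u,v) in dict(oct=(388,183),jar=(392,252),tile=(252,234)).items(): print(nme,Q[v,u].round(1),R.T@(Q[v,u]-[479.4,292.5,75]))
E
```

```text
z 75.704475 ((479.0016784667969, 293.4525451660156), (10.680704116821289, 69.14810943603516), 22.725555419921875) 1010
rim 14.643328 ((479.0552978515625, 293.257080078125), (190.809814453125, 130.3926544189453), 21.81403923034668) 5394
bench 0.8274756755858164
oct [521.5 340.6  41.1] [27.90788845 57.50881288 33.82218122]
jar [545.2 291.4  58.6] [-26.61534509  60.23278725  16.33066635]
tile [432.1 253.3  31.2] [-17.68034053 -58.75315594  43.87490569]
```

```bash
python3 -m handwheel '[[0.0034,0.001,0,0,0,1,0.026],[0,0,0.03,0,0,0,0.026],[0,0,0.03,0,0,0,0.026],[0,0,0.03,0,0,0,0.026],[0,0,0.03,0,0,0,0.026],[0,0,0.03,0,0,0,0.026],[0,0,0.03,0,0,0,0.026],[0,0,0.016,0,0,0,0.026]]' 60
python3 -m handwheel '[[0,0,0,0,0,0,0.026],[0,0,0,0,0,0,0.018],[0,0,0,0,0,0,0.015],[0,0,0,0,0,0,0.013],[0,0,0,0,0,0,0.01],[0,0,0,0,0,0,0.008],[0,0,0,0,0,0,0.008],[0,0,0,0,0,0,0.008]]' 60
```

```text
time: 2.48
tool_pos: [476.9, 292.7, 50.1]
tcp_rot: [-179.7, 0.0, 112.4]
ft_force: [-0.4, -0.2, -0.4]
finger_gap: 25.8
grip_force: 0.0
time: 3.15
tool_pos: [480.6, 294.3, 56.7]
tcp_rot: [179.8, -0.0, 112.3]
ft_force: [-1.3, 0.8, 7.0]
finger_gap: 11.2
grip_force: 59.7
```

```bash
python3 -m handwheel '[[0,0,-0.001,0,0,0,0.008],[0,0,-0.003,0,0,0,0.008],[0,0,-0.005,0,0,0,0.008],[0,0,-0.005,0,0,0,0.008],[0,0,-0.003,0,0,0,0.008],[0,0,-0.001,0,0,0,0.008],[0,0,0,0,0,0,0.008],[0,0,0,0,0,0,0.008]]'
python3 - <<'E'
from h import *
P=cloud("top",np.load("top_d.npy"))
m=(P[...,2]>6)&(P[...,2]<60)&(P[...,0]>250)&(P[...,0]<485)&(P[...,1]<-180)&(P[...,1]>-600)
q=P[m]; print("mallet",np.percentile(q,[1,50,99],axis=0).round(),q[:,2].max())
h=q[q[:,2]>20]; print(len(h),np.percentile(h,[1,99],axis=0).round() if len(h) else 0)
w,d=r.snapshot("wrist"); cv2.imwrite("pics/w2.png",w); s=r.sense(); print(s["tool_pos"],s["tcp_rot"],s["ft_force"],s["wrist_torque"])
Q=wcloud(d,s["tool_pos"],s["tcp_rot"]); hs=cv2.cvtColor(w,cv2.COLOR_BGR2HSV); 
np.save("w2.npy",d)
E
```

```text
time: 3.82
tool_pos: [479.1, 293.4, 72.2]
tcp_rot: [-180.0, 0.0, 112.2]
ft_force: [-0.5, 0.4, -6.1]
finger_gap: 11.3
grip_force: 58.5
mallet [[ 260. -596.    6.]
 [ 380. -410.   22.]
 [ 482. -213.   51.]] 59.71909978195378
985 [[ 275. -598.   20.]
 [ 480. -305.   54.]]
[478.99462939 293.40625373  72.03841048] [-1.79974516e+02  2.99116503e-03  1.12252536e+02] [-0.96271384 -0.07952852 -5.71292992] [-0.02394986  0.07875842 -0.04585047]
```

View pics/w2.png

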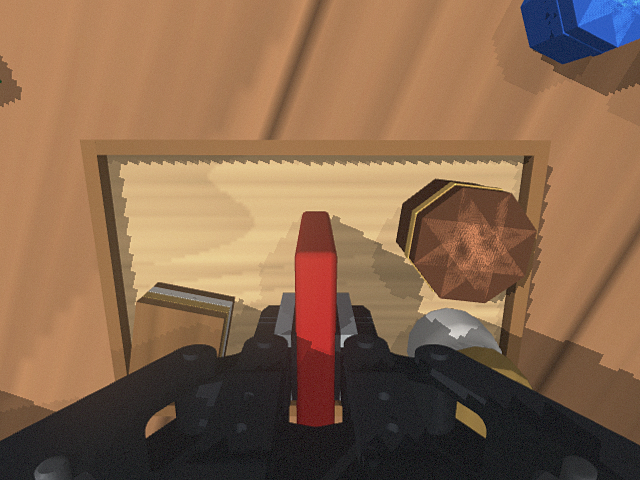

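The board is pinched between both pads, centred at column 316. The tray hangs free with octbox (468,240), jar (455,345) and tiles (185,320) standing on it.

Run:
```python
from h import *
for n in("top","scene"):
    P=cloud(n,np.load(n+"_d.npy"))
    for z0 in(5,15,25,35,45):
        m=(P[...,2]>z0)&(P[...,2]<70)&(P[...,0]>360)&(P[...,0]<488)&(P[...,1]<-260)&(P[...,1]>-400)
        q=P[m]; print(n,z0,len(q),q.min(0).round() if len(q) else"",q.max(0).round() if len(q) else "")
d=np.load("w2.npy"); Q=wcloud(d,np.array([479,293.4,72.1]),np.array([180,0,112.2]))
R=Ro.from_euler("xyz",[180,0,112.2],degrees=True).as_matrix(); 
T=(Q-[479,293.4,72.1])@R
# side rim far wall, floor samples in tool coordinates
for v,u in((148,150),(148,320),(148,490),(200,92),(300,105),(180,542),(300,535),(180,200),(250,180),(180,260),(200,370)): print(v,u,T[v-1:v+2,u-1:u+2].reshape(-1,3).mean(0).round(1))
w=cv2.imread("pics/w2.png")
print("rim extents y", T[200,90:100].round(1).tolist()[0],T[200,535:545].round(1).tolist()[-1])
```

```text
top 5 675 [ 361. -400.    5.] [ 488. -265.   34.]
top 15 557 [ 365. -400.   15.] [ 474. -300.   34.]
top 25 228 [ 373. -400.   25.] [ 468. -302.   34.]
top 35 0  
top 45 0  
scene 5 486 [ 363. -399.    5.] [ 486. -260.   32.]
scene 15 372 [ 363. -399.   15.] [ 474. -295.   32.]
scene 25 165 [ 365. -399.   25.] [ 471. -299.   32.]
scene 35 0  
scene 45 0  
148 150 [ 61.4 -68.3  41.7]
148 320 [61.3  0.4 42. ]
148 490 [61.3 69.2 41.7]
200 92 [ 40.4 -94.8  41.6]
300 105 [ -4.5 -95.6  41.6]
180 542 [48.4 92.4 42.2]
300 535 [-17.1 114.3  71.4]
180 200 [ 47.8 -51.4  49.8]
250 180 [ 16.4 -62.9  49.9]
180 260 [ 47.8 -25.4  49.8]
200 370 [39.  22.5 50. ]
rim extents y [40.4, -95.7, 41.6] [35.8, 111.6, 72.1]
```

```bash
python3 -m handwheel '[[0,0,-0.004,0,0,1,0.008],[0,0,-0.008,0,0,2,0.008],[0,0,-0.014,0,0,3,0.008],[0,0,-0.017,0,0,4,0.008],[0,0,-0.017,0,0,4,0.008],[0,0,-0.014,0,0,3.2,0.008],[0,0,-0.01,0,0,2,0.008],[0,0,-0.006,0,0,1,0.008]]'
python3 -m handwheel '[[-0.005,-0.001,0,0,0,0,0.008],[-0.01,-0.002,0,0,0,0,0.008],[-0.015,-0.003,0,0,0,0,0.008],[-0.0194,-0.00376,0,0,0,0,0.008],[-0.0194,-0.00376,0,0,0,0,0.008],[-0.0194,-0.00376,0,0,0,0,0.008],[-0.0194,-0.00376,0,0,0,0,0.008],[-0.0194,-0.00376,0,0,0,0,0.008]]'
python3 -m handwheel '[[-0.0194,-0.00376,0,0,0,0,0.008],[-0.0194,-0.00376,0,0,0,0,0.008],[-0.0194,-0.00376,0,0,0,0,0.008],[-0.0194,-0.00376,0,0,0,0,0.008],[-0.0194,-0.00376,0,0,0,0,0.008],[-0.0194,-0.00376,0,0,0,0,0.008],[-0.0194,-0.00376,0,0,0,0,0.008],[-0.0194,-0.00376,0,0,0,0,0.008]]'
python3 -m handwheel '[[-0.0194,-0.00376,0,0,0,0,0.008],[-0.0194,-0.00376,0,0,0,0,0.008],[-0.0194,-0.00376,0,0,0,0,0.008],[-0.0194,-0.00376,0,0,0,0,0.008],[-0.0194,-0.00376,0,0,0,0,0.008],[-0.0194,-0.00376,0,0,0,0,0.008],[-0.0194,-0.00376,0,0,0,0,0.008],[-0.0194,-0.00376,0,0,0,0,0.008]]'
python3 -m handwheel '[[-0.0194,-0.00376,0,0,0,0,0.008],[-0.0194,-0.00376,0,0,0,0,0.008],[-0.0194,-0.00376,0,0,0,0,0.008],[-0.0194,-0.00376,0,0,0,0,0.008],[-0.0145,-0.003,0,0,0,0,0.008],[-0.01,-0.002,0,0,0,0,0.008],[-0.005,-0.001,0,0,0,0,0.008],[0,0,0,0,0,0,0.008]]'
python3 -m handwheel '[[0,0,0,0,0,0,0.008],[0,0,0,0,0,0,0.008]]'
python3 - <<'E'
from h import *
s=r.sense(); print(s["tool_pos"],s["tcp_rot"],s["ft_force"])
w,d=r.snapshot("wrist"); cv2.imwrite("pics/w3.png",w); np.save("w3.npy",d); np.savez("w3p.npz",p=s["tool_pos"],o=s["tcp_rot"])
E
```

```text
time: 4.53
tool_pos: [479.9, 293.8, 164.2]
tcp_rot: [179.9, -0.1, 91.9]
ft_force: [-0.4, 1.0, -5.8]
finger_gap: 11.4
grip_force: 58.7
time: 5.2
tool_pos: [457.5, 163.8, 160.7]
tcp_rot: [-179.9, 0.1, 92.1]
ft_force: [0.1, 0.1, -6.0]
finger_gap: 11.1
grip_force: 58.7
time: 5.87
tool_pos: [432.8, 8.1, 160.8]
tcp_rot: [-179.9, 0.0, 92.1]
ft_force: [-0.0, -0.6, -6.1]
finger_gap: 11.1
grip_force: 58.7
time: 6.53
tool_pos: [408.2, -147.6, 160.9]
tcp_rot: [-179.9, -0.0, 92.1]
ft_force: [-0.5, -0.6, -5.2]
finger_gap: 11.2
grip_force: 58.7
time: 7.2
tool_pos: [391.9, -254.9, 161.6]
tcp_rot: [-179.9, -0.0, 92.0]
ft_force: [0.6, 0.2, -5.0]
finger_gap: 11.6
grip_force: 58.7
time: 7.37
tool_pos: [392.7, -253.6, 162.0]
tcp_rot: [-180.0, -0.0, 92.1]
ft_force: [-0.1, -0.7, -6.9]
finger_gap: 11.2
grip_force: 58.7
[ 392.66018473 -253.61025921  161.97259561] [-1.79978801e+02 -4.34209315e-02  9.20870007e+01] [-0.11907159 -0.67619135 -6.9090238 ]
```

View pics/w3.png

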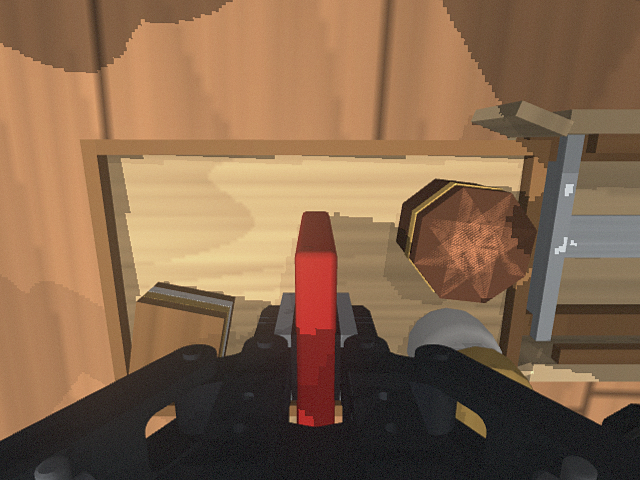

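The wrist view shows the load upright on the level tray. To the right are the bay mouth, the lip (columns 535–585, rows 135–340), the left cheek (rows 110–133) and the right cheek (rows 365–380). I'll measure how the tray lines up with the cheeks.

Run:
```python
from h import *
z=np.load("w3p.npz"); d=np.load("w3.npy"); Q=wcloud(d,z["p"],z["o"]); R=Ro.from_euler("xyz",z["o"],degrees=True).as_matrix()
T=(Q-z["p"])@R  # tool coords: x lateral(+y world), y forward
T[...,2]+=0
zt=z["p"][2]-T[...,2]
print("bench",np.median(zt[300:350,20:80]))
up=(zt>63)&(zt<73)&(T[...,1]>120)
e=[]
for lo in np.arange(130,230,6):
    for nm,mm in(("L",T[...,0]>0),("R",T[...,0]<0)):
        k=up&mm&(T[...,1]>=lo)&(T[...,1]<lo+6)
        if k.sum()>4: q=T[k]; print(nm,lo+3,k.sum(),q[:,0].min().round(1),q[:,0].max().round(1),zt[k].mean().round(1))
# lip
k=(zt>33)&(zt<43)&(T[...,1]>130)&(abs(T[...,0])<55); q=T[k]; 
for x0 in(-50,-30,-10,10,30): 
    s=q[(q[:,0]>x0)&(q[:,0]<x0+20)]; 
    if len(s): print("lip y at x",x0+10,np.percentile(s[:,1],[3,97]).round(1),len(s))
print("lip z",np.median(zt[k]))
# tray rim side centre in tool coords
print("tray",[T[v,u].round(1).tolist() for v,u in((141,150),(141,320),(141,480),(148,320))])
```

```text
bench 0.8165318407168627
L 133 315 66.5 79.6 68.2
R 133 206 -80.2 -66.4 68.3
L 139 289 67.5 79.6 68.8
R 139 215 -80.1 -67.7 68.2
L 145 383 57.7 79.6 68.2
R 145 289 -80.3 -58.0 67.9
L 151 545 57.8 79.5 68.5
R 151 373 -80.7 -57.6 68.4
L 157 501 57.8 79.5 68.8
R 157 349 -80.5 -57.3 68.5
L 163 501 57.8 79.5 68.8
R 163 356 -80.5 -57.6 68.5
L 169 255 57.8 79.6 68.6
R 169 347 -80.4 -57.7 68.5
R 175 358 -80.4 -57.5 68.5
R 181 345 -80.0 -57.7 68.5
R 187 359 -80.6 -57.5 68.5
R 193 351 -80.0 -57.9 68.6
R 199 107 -81.0 -58.0 68.2
lip y at x -40 [149.5 159.7] 555
lip y at x -20 [149.5 159.7] 593
lip y at x 0 [149.5 159.6] 627
lip y at x 20 [149.4 159.6] 676
lip y at x 40 [149.5 159.7] 715
lip z 38.60690201269291
tray [[63.7, -67.3, 41.2], [63.7, 1.0, 41.9], [63.6, 65.8, 42.7], [60.9, 1.0, 41.5]]
```

```bash
python3 -m handwheel '[[0,0,0.003,0,0,0,0.008],[0,0,0.008,0,0,0,0.008],[0,0,0.012,0,0,0,0.008],[0,0,0.014,0,0,0,0.008],[0,0,0.012,0,0,0,0.008],[0,0,0.008,0,0,0,0.008],[0,0,0.004,0,0,0,0.008],[0,0,0.0026,0,0,0,0.008]]'
python3 -m handwheel '[[0,0,0,0,0,0,0.008],[0,0,0,0,0,0,0.008]]'
python3 - <<'E'
from h import *
s=r.sense(); w,d=r.snapshot("wrist"); cv2.imwrite("pics/w4.png",w); Q=wcloud(d,s["tool_pos"],s["tcp_rot"]); R=Ro.from_euler("xyz",s["tcp_rot"],degrees=True).as_matrix(); T=(Q-s["tool_pos"])@R; zt=s["tool_pos"][2]-T[...,2]
print(s["tool_pos"],s["tcp_rot"],s["ft_force"])
for v,u in((148,120),(148,150),(148,320),(148,480),(148,520),(165,160),(165,500),(250,180),(190,150),(190,380)): print(v,u,T[v-1:v+2,u-1:u+2].reshape(-1,3).mean(0).round(1),zt[v,u].round(1))
k=(zt>50)&(zt<60)&(abs(T[...,1])<100)&(T[...,0]>50)&(T[...,0]<75); q=T[k]; print("rim outer x",np.percentile(q[:,0],[1,50,99]),"ends",q[:,1].min(),q[:,1].max())
k=(zt>34)&(zt<42)&(T[...,1]>130)&(T[...,1]<175)&(abs(T[...,0])<50);q=T[k]; print("lip",np.percentile(q[:,1],[3,97]),np.median(zt[k]))
k=(zt>64)&(zt<74)&(T[...,1]>150)&(abs(T[...,0])<90);q=T[k]
if len(q): print("cheeks",q[:,0].min(),q[:,0].max())
E
```

```text
time: 8.08
tool_pos: [392.3, -254.0, 97.5]
tcp_rot: [-179.9, -0.1, 92.1]
ft_force: [0.5, -0.5, -5.6]
finger_gap: 11.5
grip_force: 58.6
time: 8.25
tool_pos: [393.0, -254.7, 99.1]
tcp_rot: [180.0, 0.0, 92.0]
ft_force: [-0.4, -0.1, -6.6]
finger_gap: 11.5
grip_force: 58.6
[ 393.02563996 -254.68161131   99.10889286] [1.79972149e+02 2.55998545e-02 9.20497396e+01] [-0.4294812  -0.13116648 -6.62743717]
148 120 [ 61.  -80.   41.7] 57.4
148 150 [ 61.  -67.9  41.8] 56.5
148 320 [60.9  1.  41.7] 57.5
148 480 [60.9 65.7 41.7] 58.0
148 520 [60.8 82.  42. ] 57.7
165 160 [ 53.8 -67.6  49.8] 49.2
165 500 [53.6 78.6 50.5] 49.4
250 180 [ 16.1 -62.2  49.5] 49.2
190 150 [ 43.2 -72.8  49.3] 50.0
190 380 [43.  27.3 49.9] 49.5
rim outer x [50.34446918 60.52106019 64.5042489 ] ends -96.29134855702856 94.69099068592449
lip [148.79237219 158.89284329] 38.35558566365772
```

Level and centred within about 0.5 mm, with the underside about 4–5 mm over the lip. Sliding in.

```bash
python3 -m handwheel '[[0,0.003,0,0,0,0,0.008],[0,0.006,0,0,0,0,0.008],[0,0.009,0,0,0,0,0.008],[0,0.009,0,0,0,0,0.008],[0,0.009,0,0,0,0,0.008],[0,0.009,0,0,0,0,0.008],[0,0.009,0,0,0,0,0.008],[0,0.006,0,0,0,0,0.008]]'
python3 -m handwheel '[[0,0.006,0,0,0,0,0.008],[0,0.006,0,0,0,0,0.008],[0,0.006,0,0,0,0,0.008],[0,0.006,0,0,0,0,0.008],[0,0.006,0,0,0,0,0.008],[0,0.006,0,0,0,0,0.008],[0,0.003,0,0,0,0,0.008],[0,0.001,0,0,0,0,0.008]]'
```

```text
time: 8.97
tool_pos: [454.1, -252.2, 98.6]
tcp_rot: [180.0, -0.0, 92.1]
ft_force: [0.3, -0.3, -6.3]
finger_gap: 11.3
grip_force: 58.8
time: 9.63
tool_pos: [493.3, -250.9, 98.8]
tcp_rot: [180.0, 0.0, 92.1]
ft_force: [0.8, -0.6, -5.1]
finger_gap: 11.2
grip_force: 58.7
```

```bash
python3 -m handwheel '[[0,0.004,0,0,0,0,0.008],[0,0.008,0,0,0,0,0.008],[0,0.008,0,0,0,0,0.008],[0,0.008,0,0,0,0,0.008],[0,0.008,0,0,0,0,0.008],[0,0.008,0,0,0,0,0.008],[0,0.008,0,0,0,0,0.008],[0,0.008,0,0,0,0,0.008]]'
python3 -m handwheel '[[0,0.008,0,0,0,0,0.008],[0,0.008,0,0,0,0,0.008],[0,0.008,0,0,0,0,0.008],[0,0.008,0,0,0,0,0.008],[0,0.008,0,0,0,0,0.008],[0,0.006,0,0,0,0,0.008],[0,0.004,0,0,0,0,0.008],[0,0.002,0,0,0,0,0.008]]'
python3 -m handwheel '[[0,0.004,0,0,0,0,0.008],[0,0.004,0,0,0,0,0.008],[0,0.004,0,0,0,0,0.008],[0,0.004,0,0,0,0,0.008],[0,0.003,0,0,0,0,0.008],[0,0.002,0,0,0,0,0.008],[0,0,0,0,0,0,0.008],[0,0,0,0,0,0,0.008]]'
python3 - <<'E'
from h import *
s=r.sense(); w,d=r.snapshot("wrist"); cv2.imwrite("pics/w5.png",w); Q=wcloud(d,s["tool_pos"],s["tcp_rot"]); R=Ro.from_euler("xyz",s["tcp_rot"],degrees=True).as_matrix(); T=(Q-s["tool_pos"])@R; zt=s["tool_pos"][2]-T[...,2]
print(s["tool_pos"],s["tcp_rot"],s["ft_force"],s["wrist_torque"])
k=(zt>34)&(zt<42)&(T[...,1]<-70)&(T[...,1]>-130)&(abs(T[...,0])<60);q=T[k]; print("lip",np.percentile(q[:,1],[3,97]) if len(q) else"",len(q))
hs=cv2.cvtColor(w,cv2.COLOR_BGR2HSV); y=(hs[...,0]>20)&(hs[...,0]<32)&(hs[...,1]>200)&(T[...,1]>90)&(T[...,0]>-10)&(zt>25)
if y.sum(): print("plate",np.percentile(T[y],[3,50,97],axis=0).round(1).tolist(),np.median(zt[y]))
k=(zt>64)&(zt<74)&(T[...,0]>40)&(T[...,0]<90);q=T[k]; print("left cheek x",np.percentile(q[:,0],[1,99]))
E
```

```text
time: 10.3
tool_pos: [553.5, -248.6, 98.6]
tcp_rot: [-180.0, -0.0, 92.1]
ft_force: [0.7, 0.4, -6.0]
finger_gap: 11.3
grip_force: 58.7
time: 10.97
tool_pos: [605.2, -246.8, 98.7]
tcp_rot: [180.0, 0.0, 92.1]
ft_force: [-0.7, 0.2, -5.5]
finger_gap: 11.5
grip_force: 58.8
time: 11.63
tool_pos: [625.6, -246.1, 98.6]
tcp_rot: [-180.0, -0.0, 92.1]
ft_force: [-0.2, -0.3, -6.2]
finger_gap: 11.3
grip_force: 58.8
[ 625.60130373 -246.08204702   98.61607082] [-1.79989071e+02 -1.96709498e-04  9.20556486e+01] [-0.24485696 -0.32165437 -6.20370568] [-0.01741293  0.0578264  -0.00896669]
lip  0
plate [[-7.2, 108.3, 46.9], [15.7, 108.9, 62.1], [55.4, 109.7, 64.3]] 36.56164221681439
left cheek x [58.82340019 80.47109507]
```

View pics/w5.png

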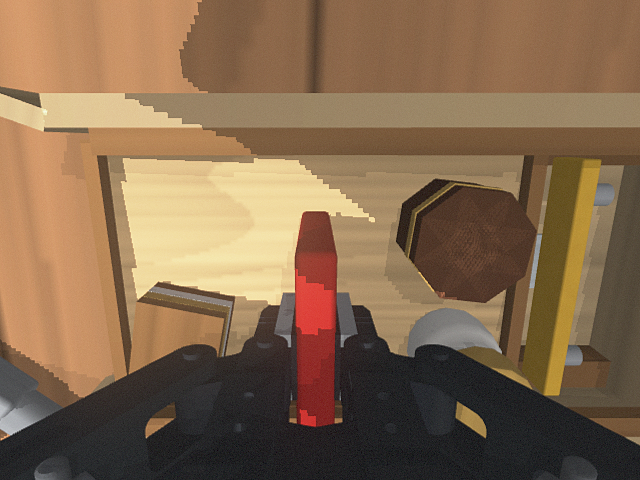

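The tray is inside the bay: plate face at columns 535–600, about 13.5 mm ahead of the tray's end. The load is upright. I'll press slowly and feel for the spring.

```bash
python3 -m handwheel '[[0.0006,0.002,0,0,0,0,0.008],[0,0.003,0,0,0,0,0.008],[0,0.003,0,0,0,0,0.008],[0,0.002,0,0,0,0,0.008],[0,0.001,0,0,0,0,0.008],[0,0,0,0,0,0,0.008]]'
python3 -m handwheel '[[0,0.001,0,0,0,0,0.008],[0,0.001,0,0,0,0,0.008],[0,0.001,0,0,0,0,0.008],[0,0.001,0,0,0,0,0.008],[0,0,0,0,0,0,0.008]]'
python3 -m handwheel '[[0,0.001,0,0,0,0,0.008],[0,0.001,0,0,0,0,0.008],[0,0.001,0,0,0,0,0.008],[0,0.001,0,0,0,0,0.008],[0,0,0,0,0,0,0.008]]'
python3 -m handwheel '[[0,0.001,0,0,0,0,0.008],[0,0.001,0,0,0,0,0.008],[0,0,0,0,0,0,0.008],[0,0,0,0,0,0,0.008]]'
```

```text
time: 12.18
tool_pos: [636.9, -245.1, 98.7]
tcp_rot: [180.0, 0.0, 92.1]
ft_force: [-0.6, 0.2, -6.4]
finger_gap: 11.5
grip_force: 58.8
time: 12.6
tool_pos: [640.5, -245.1, 98.7]
tcp_rot: [-180.0, 0.0, 92.1]
ft_force: [-0.9, -1.4, -5.1]
finger_gap: 11.1
grip_force: 58.8
time: 13.02
tool_pos: [644.4, -245.0, 98.6]
tcp_rot: [-180.0, 0.0, 92.0]
ft_force: [-5.1, -3.0, -4.1]
finger_gap: 11.3
grip_force: 59.1
time: 13.35
tool_pos: [646.3, -244.9, 98.6]
tcp_rot: [-180.0, 0.0, 92.0]
ft_force: [-5.7, -1.8, -3.4]
finger_gap: 11.4
grip_force: 59.1
```

```bash
python3 -m handwheel '[[-0.001,0,0,0,0,0,0.008],[0,0.001,0,0,0,0,0.008],[0,0.001,0,0,0,0,0.008],[0,0,0,0,0,0,0.008],[0,0,0,0,0,0,0.008]]'
python3 -m handwheel '[[0,0.001,0,0,0,0,0.008],[0,0.0005,0,0,0,0,0.008],[0,0.0005,0,0,0,0,0.008],[0,0,0,0,0,0,0.008],[0,0,0,0,0,0,0.008]]'
python3 - <<'E'
from h import *
s=r.sense(); w,d=r.snapshot("wrist"); cv2.imwrite("pics/w6.png",w); Q=wcloud(d,s["tool_pos"],s["tcp_rot"]); R=Ro.from_euler("xyz",s["tcp_rot"],degrees=True).as_matrix(); T=(Q-s["tool_pos"])@R; zt=s["tool_pos"][2]-T[...,2]
print(s["tool_pos"],s["ft_force"],s["wrist_torque"])
k=(zt>50)&(zt<63)&(T[...,1]<-85)&(T[...,1]>-110)&(T[...,0]>0)&(T[...,0]<55);q=T[k]; print("tray near end",np.percentile(q[:,1],[2,98]))
k=(zt>30)&(zt<42)&(T[...,1]<-90)&(T[...,1]>-125)&(T[...,0]>0)&(T[...,0]<55);q=T[k]; print("lip",np.percentile(q[:,1],[2,98]) if len(q) else"",len(q))
for v,u in((148,150),(148,480),(190,150),(190,380),(250,180)): print(v,u,T[v-1:v+2,u-1:u+2].reshape(-1,3).mean(0).round(1),zt[v,u].round(1))
E
```

```text
time: 13.77
tool_pos: [648.1, -245.2, 98.4]
tcp_rot: [-179.9, -0.1, 92.1]
ft_force: [-6.0, 0.6, -3.0]
finger_gap: 11.8
grip_force: 59.2
time: 14.18
tool_pos: [650.0, -245.2, 98.4]
tcp_rot: [-179.9, -0.1, 92.1]
ft_force: [-6.9, 0.9, -2.7]
finger_gap: 11.4
grip_force: 59.3
[ 649.96223436 -245.17201074   98.44707737] [-6.91579844  0.94754637 -2.73342812] [0.26582537 1.13611332 0.19932717]
tray near end [-95.97037458 -89.38072791]
lip [-124.48682081 -106.17932606] 327
148 150 [ 61.2 -63.1  30.1] 68.7
148 480 [61.1 60.8 29.5] 68.9
190 150 [ 43.1 -73.   49.9] 48.0
190 380 [43.  27.3 50. ] 47.9
250 180 [ 16.1 -62.3  49.6] 49.0
```

```bash
python3 -m handwheel '[[0,0.0005,0.001,0,0,0,0.008],[0,0,0.001,0,0,0,0.008],[0,0,0.0015,0,0,0,0.008],[0,0,0.0015,0,0,0,0.008],[0,0,0,0,0,0,0.008]]'
python3 -m handwheel '[[0,0,0.0015,0,0,0,0.008],[0,0,0.0015,0,0,0,0.008],[0,0,0.001,0,0,0,0.008],[0,0,0,0,0,0,0.008]]'
python3 -m handwheel '[[0,0,0.001,0,0,0,0.008],[0,0,0.001,0,0,0,0.008],[0,0,0,0,0,0,0.008],[0,0,0,0,0,0,0.008]]'
```

```text
time: 14.65
tool_pos: [650.4, -245.5, 93.4]
tcp_rot: [-179.9, -0.0, 92.1]
ft_force: [-7.4, 0.3, -2.4]
finger_gap: 11.2
grip_force: 59.4
time: 14.98
tool_pos: [650.4, -245.5, 89.4]
tcp_rot: [-179.9, -0.0, 92.0]
ft_force: [-6.9, -0.1, -2.1]
finger_gap: 11.5
grip_force: 59.3
time: 15.32
tool_pos: [650.5, -245.6, 87.6]
tcp_rot: [-179.9, -0.0, 92.0]
ft_force: [-7.4, -0.1, -2.2]
finger_gap: 10.9
grip_force: 59.3
```

```bash
python3 -m handwheel '[[0,0,0.0005,0,0,0,0.008],[0,0,0.0005,0,0,0,0.008],[0,0,0,0,0,0,0.008]]'
python3 -m handwheel '[[0,0,0.0005,0,0,0,0.008],[0,0,0.0003,0,0,0,0.008],[0,0,0,0,0,0,0.008]]'
```

```text
time: 15.57
tool_pos: [650.7, -245.5, 86.9]
tcp_rot: [-179.9, -0.0, 92.0]
ft_force: [-7.1, 0.8, -1.5]
finger_gap: 11.3
grip_force: 59.5
time: 15.82
tool_pos: [650.7, -245.5, 86.7]
tcp_rot: [-179.9, -0.0, 92.0]
ft_force: [-10.3, 1.9, 2.5]
finger_gap: 11.6
grip_force: 60.2
```

```bash
python3 -m handwheel '[[0,-0.0005,0.0003,0,0,0,0.008],[0,-0.0005,0,0,0,0,0.008],[0,-0.0005,0,0,0,0,0.008],[0,-0.0005,0,0,0,0,0.008],[0,0,0,0,0,0,0.008],[0,0,0,0,0,0,0.008]]'
python3 - <<'E'
from h import *
s=r.sense(); w,d=r.snapshot("wrist"); Q=wcloud(d,s["tool_pos"],s["tcp_rot"]); R=Ro.from_euler("xyz",s["tcp_rot"],degrees=True).as_matrix(); T=(Q-s["tool_pos"])@R; zt=s["tool_pos"][2]-T[...,2]
print(s["tool_pos"],s["ft_force"],s["wrist_torque"])
for v,u in((180,125),(190,150),(190,250),(190,380),(250,180)): print(v,u,T[v-1:v+2,u-1:u+2].reshape(-1,3).mean(0).round(1),zt[v-2:v+3,u-2:u+3].mean().round(1))
E
```

```text
time: 16.32
tool_pos: [649.5, -245.6, 86.7]
tcp_rot: [179.9, 0.0, 92.1]
ft_force: [-5.3, 0.8, 0.4]
finger_gap: 11.2
grip_force: 59.9
[ 649.54424746 -245.58716608   86.72682028] [-5.3390284   0.77070364  0.44641421] [0.14208094 0.82544389 0.1712057 ]
180 125 [ 47.4 -83.3  49.8] 36.9
190 150 [ 43.1 -73.   49.7] 36.9
190 250 [ 43.1 -29.4  49.7] 36.8
190 380 [43.  27.3 50. ] 36.7
250 180 [ 16.  -62.3  49.7] 36.8
```

```bash
python3 -m handwheel '[[0,-0.0005,0,0,0,0,0.008],[0,-0.0005,0,0,0,0,0.008],[0,-0.0005,0,0,0,0,0.008],[0,-0.0005,0,0,0,0,0.008],[0,0,0,0,0,0,0.008],[0,0,0,0,0,0,0.008]]' 40
python3 -m handwheel '[[0,0,0,0,0,0,0.008],[0,0,0,0,0,0,0.008],[0,0,0,0,0,0,0.008]]' 20
```

```text
time: 16.87
tool_pos: [648.4, -245.7, 86.7]
tcp_rot: [179.8, 0.0, 92.1]
ft_force: [2.5, 3.3, 2.9]
finger_gap: 11.6
grip_force: 60.2
time: 17.12
tool_pos: [648.4, -245.7, 86.7]
tcp_rot: [179.8, 0.0, 92.1]
ft_force: [5.6, 4.0, 4.6]
finger_gap: 11.3
grip_force: 60.3
```

The near edge now bears on the lip (force reversed to +x), so the spring has it. Letting go.

```bash
python3 -m handwheel '[[0,0,0,0,0,0,0.011],[0,0,0,0,0,0,0.013],[0,0,0,0,0,0,0.016],[0,0,0,0,0,0,0.02],[0,0,0,0,0,0,0.024],[0,0,0,0,0,0,0.026],[0,0,0,0,0,0,0.026],[0,0,0,0,0,0,0.026]]' 20
python3 - <<'E'
from h import *
s=r.sense(); w,d=r.snapshot("wrist"); cv2.imwrite("pics/w7.png",w); Q=wcloud(d,s["tool_pos"],s["tcp_rot"]); R=Ro.from_euler("xyz",s["tcp_rot"],degrees=True).as_matrix(); T=(Q-s["tool_pos"])@R; zt=s["tool_pos"][2]-T[...,2]
print(s["tool_pos"],s["ft_force"],s["finger_gap"])
for v,u in((180,125),(190,150),(190,250),(190,380),(250,180)): print(v,u,T[v-1:v+2,u-1:u+2].reshape(-1,3).mean(0).round(1),zt[v-2:v+3,u-2:u+3].mean().round(1))
hs=cv2.cvtColor(w,cv2.COLOR_BGR2HSV); red=((hs[...,0]<8)|(hs[...,0]>172))&(hs[...,1]>180)
k=red&(abs(T[...,1])<20)&(T[...,2]<-10)&(T[...,2]>-30); q=T[k]; print("board top tool y",np.percentile(q[:,1],[2,98]),len(q))
E
```

```text
time: 17.78
tool_pos: [646.9, -245.8, 85.3]
tcp_rot: [-180.0, -0.0, 92.0]
ft_force: [0.2, 0.3, 0.4]
finger_gap: 26.3
grip_force: 0.0
[ 646.85633526 -245.79584831   85.33205622] [0.15501836 0.30415497 0.43557477] 26.341567873146932
180 125 [ 47.6 -82.8  48.5] 36.9
190 150 [ 43.2 -72.5  48.6] 36.8
190 250 [ 43.3 -29.2  48.1] 37.0
190 380 [43.1 27.1 48.7] 36.8
250 180 [ 16.4 -61.8  48.3] 36.7
board top tool y [-5.06821147  6.02311711] 2884
```

View pics/w7.png

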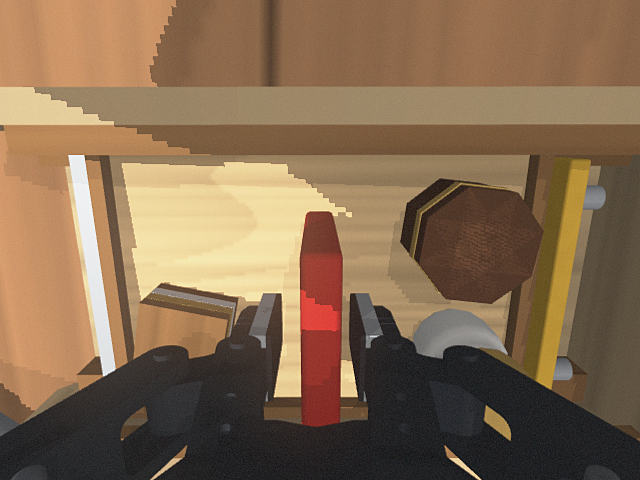

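The tray lies flat between the bright lip (columns 70–105) and the yellow plate (columns 540–585). The load is upright and the pads at columns 280 and 350 stand clear of the board. Retreating straight up, then a last check.

```bash
python3 -m handwheel '[[0,0,-0.004,0,0,0,0.026],[0,0,-0.01,0,0,0,0.026],[0,0,-0.015,0,0,0,0.026],[0,0,-0.02,0,0,0,0.026],[0,0,-0.03,0,0,0,0.026],[0,0,-0.03,0,0,0,0.026],[0,0,-0.03,0,0,0,0.026],[0,0,-0.02,0,0,0,0.026]]'
python3 -m handwheel '[[0,0,0,0,0,0,0.026],[0,0,0,0,0,0,0.026],[0,0,0,0,0,0,0.026]]'
python3 - <<'E'
from h import *
s=r.sense(); w,d=r.snapshot("wrist"); cv2.imwrite("pics/w8.png",w); Q=wcloud(d,s["tool_pos"],s["tcp_rot"]); print(s["ft_force"])
L=lambda x0,x1,y0,y1: np.median(Q[(abs(Q[...,0]-(x0+x1)/2)<(x1-x0)/2)&(abs(Q[...,1]-(y0+y1)/2)<(y1-y0)/2)][:,2])
print("floor near/far z",L(560,570,-250,-220),L(675,680,-255,-245),"near L/R",L(600,615,-205,-195),L(600,615,-285,-275))
E
```

```text
time: 18.5
tool_pos: [648.2, -246.2, 251.0]
tcp_rot: [179.7, 0.2, 92.1]
ft_force: [0.2, -1.4, 1.4]
finger_gap: 25.9
grip_force: 0.0
time: 18.75
tool_pos: [647.1, -245.7, 245.2]
tcp_rot: [180.0, 0.0, 92.1]
ft_force: [0.4, 0.5, -1.0]
finger_gap: 26.0
grip_force: 0.0
[ 0.43447926  0.5183572  -1.00399966]
floor near/far z 36.831768829771306 282.24250084381333 near L/R 36.89215612993743 38.08978481232222
```

View pics/w8.png

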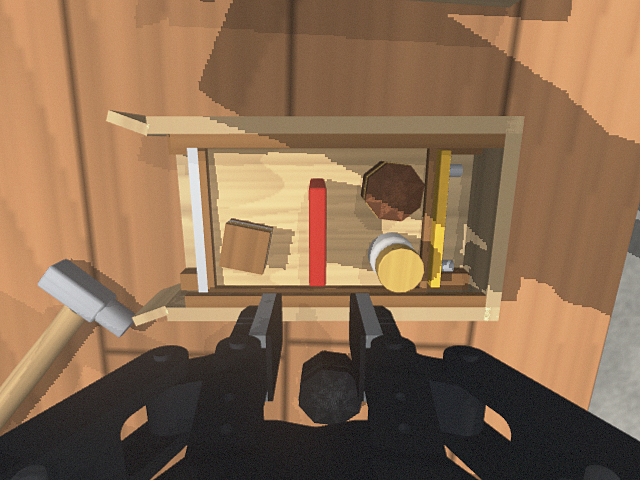

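The tray lies flat between the lip (column 197) and the plate (column 440). All three pieces are upright, and the mallet and pot are undisturbed. Handing in.

```bash
python3 -c "
from bench import r
print(r.hand_in())"
```

```text
the job is handed in; nothing more can be done
None
```

The job is handed in at about 19 s: the loaded tray lies flat in the empty bay, held by the spring behind the lip with all three pieces upright and the gripper clear; the hand-in returned no verdict.

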